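Heft two tile jars, crate the emptier, hand over the fuller

ROBOT

A 6-joint arm with a two-finger parallel gripper is mounted at the origin on the work surface. World frame = base frame: x ahead of the robot, y to its left, z up, the work surface at z = 0. Lengths are in mm, angles in rad, forces in N, time in s.
With the tool pointing down it reaches from about 200 to 875 mm from the base axis. Payload 3.4 kg.
Tool frame: the origin (TCP) lies at the very end of the fingers, on their centre line; the grasp point (between the pads) lies behind it (env.grip_depth is the z of the grasp point in the tool frame, in mm); z points along the fingers, y is the line along which they close (so a half turn about z gives the same grasp; the last joint's range is limited). The gripper opens to 94 mm and grips with 3 to 60 N. Pads are 16 mm wide; open, the fingers measure 119 mm over their backs; the gripper's body (75 mm by 177 mm) begins 78 mm behind the grasp point.
Start: joints at [1.027, 0.276, 1.505, -0, 1.361, -0.121], TCP at [235.953, 524.397, 205.493] pointing down, gripper open.
Joint ranges: [-2.89, 2.89], [-0.75, 2.08], [0.22, 2.7], [-1.18, 4.32], [0.11, 2.71], [-2.7, 2.7]. Speed limits (rad/s): [2.57, 2.57, 3.14, 3.14, 3.14, 3.14].

INTERFACE

Orientations are given as [roll, pitch, yaw] about the fixed x, y, z axes, in that order (R = Rz(yaw) Ry(pitch) Rx(roll)).
In Python, from bench import env, imaging gives the robot as it stands.
- The arm moves only by the tool servo_tool, never from a script. Its argument "series" is one flat list of numbers, 7 for each row, row after row: the shift along the tool's x, y, z in m, then the turn, a rotation vector about the tool's x, y, z in rad, then the closure, from 0 (fully open) to 1 (shut). In form: [x, y, z, rx, ry, rz, hand, x, y, z, rx, ry, rz, hand, ...]. A call has 1 to 8 rows; each row shifts and turns the commanded pose from where the row before left it, along the tool's axes as they then stand; what a row does not reach is not made up. A row lasts 1/10 s, in which the tool goes at most 50 mm and 8.59 degrees, less where a joint would pass 70% of its speed; a pose out of reach is approached as far as the arm can. A call with a gripper value outside its range is refused whole. The fingers move at their own pace and stop on an object; "grip_force" is the grip in N (left out, the last holds). Time passes only in rows, so rows that do not move let the fingers close. It gives the time, the measured TCP pose, the force, the opening and the grip force at its end, in the units of the state.
- env.sense(): the state, without advancing time (a new reading comes with each control period).
- imaging.camera(name): name is "scene" or "top" or "wrist"; returns a dict with "frame" (384x512x3 uint8, red, green, blue), "camera_matrix" (3x3 intrinsics, pixels), "dist_coeffs" ([k1, k2, p1, p2, k3] as OpenCV has them; the pictures are not rectified), "origin" and "rotation" of the camera in the world. Camera axes: x right, y down, z forward; pixel columns grow to the right and rows downward; lengths in mm; the calibration is good to about 2 mm. A picture is of the moment at which its call begins. There is no depth.
- env.finish_job(): hands the job in; it is judged then, once.
The state is a dict: "time_s": time; "joints": joint angles; "qd": joint speeds; "joint_efforts": joint torques, N m; "tool_pos": TCP position; "eef_rot": TCP orientation; "contact_force": force on the tool from outside, world axes, zero at the start; "ft_torque": the same for the moment, N m; "grip_width": finger opening in mm; "grip_force": force on a finger pad.
Only numpy, scipy, OpenCV 4.12 (cv2) and the standard library are available. Lean on these libraries where they do the work, as an engineer would, in place of code of your own. Each camera call takes 0.05 s, during which the arm holds its last target. There are 200 camera calls.

TASK

Two closed white jars of round mosaic tiles on the table look the same, but one is nearly used up: lift each in turn, keeping it upright, to feel which is heavier. Set the lighter one down upright, without dropping it, in an empty cell of the plywood crate and let it go; finish still holding the heavier one upright and steady over the middle of the mosaic panel, about a hand's width above it, for the mosaic maker to take. Leave the other things where they are.

Things in the scene. Friction and masses are not known exactly. Their poses are not given: they have to be found in the camera images.
- jar_p: one of two look-alike opaque white plastic jars with grey screw caps, closed, upright, 115 mm tall; body 60 mm across up to 84 mm, a short neck, then the cap, 55 mm across from 88 to 115 mm above the base. Origin at the centre of its underside, z up. Its ceramic tiles inside may shift by 2 mm
- jar_q: the other white jar, the same to the eye; origin at the centre of its underside, z up. With its tiles a jar weighs 0.1 to 0.5 kg; one of the two is at least 0.12 kg heavier than the other, and which one it is changes each time
- crate: open plywood crate, fixed, 258 mm (its x) by 174 mm (its y), 50 mm high, walls, dividers and floor 6 mm thick, with 3 by 2 square cells of 78 mm; cell centres at x = -84, 0, 84 mm and y = -42, 42 mm in its frame. Origin at the centre of its underside. Four cells hold short tins, two are empty, and which ones changes
- liner_1: flat round paper liner, 66 mm across and under 1 mm thick, at the middle of the floor of one empty cell of the crate; origin at its centre, on the cell's floor. A jar stands on it
- liner_2: the same paper liner in the other empty cell
- panel: mosaic panel in the making: wooden board 220 mm (its x) by 160 mm (its y), 10 mm thick with 2 mm of glass pieces on it, lying flat and fixed on the table. Origin at the centre of its underside
- nippers: bystander: tile nippers with blue handles lying flat, 160 mm long, 15 mm high, origin near the pivot
- squeeze_bottle: bystander: white squeeze bottle with a pointed nozzle and no cap, 52 mm across and 185 mm tall, standing; origin at its underside
- chip_jar: bystander: large clear jar of glass chips with a white lid, 96 mm across, 170 mm tall, standing; origin at its underside
- tin_1: bystander: short round metal tin, 56 mm across, 44 mm tall, in a cell of the crate; origin at its underside
- tin_2: bystander: short round metal tin, 56 mm across, 44 mm tall, in a cell of the crate; origin at its underside
- tin_3: bystander: short round metal tin, 56 mm across, 44 mm tall, in a cell of the crate; origin at its underside
- tin_4: bystander: short round metal tin, 56 mm across, 44 mm tall, in a cell of the crate; origin at its underside
Mind the look-alikes: they are no part of the job. What is shaped like the jar_q but orange is not meant.

How it is judged (in metres and radians):
On the way, in this order (a step that is already met when the one before it is completed fails the run):
1. one of the white jars is lifted off the table in the gripper (((height (world z) of jar_p above 0.03 m and contact force between the fingers and jar_p above 1 N) or (height (world z) of jar_q above 0.03 m and contact force between the fingers and jar_q above 1 N))), for 0.2 s.
2. the lighter jar (it weighs on the crate with less than 2.5 N) stands upright on the floor of an empty cell, let go ((((horizontal distance between jar_p and liner_1 below 0.018 m or horizontal distance between jar_p and liner_2 below 0.018 m) and z of jar_p in the frame of crate between 0.001 and 0.011 m and angle between jar_p's own z axis and vertical below 0.09 rad and contact force between the fingers and jar_p below 0.05 N and linear speed of jar_p below 0.02 m/s and contact force between jar_p and crate below 2.5 N) or ((horizontal distance between jar_q and liner_1 below 0.018 m or horizontal distance between jar_q and liner_2 below 0.018 m) and z of jar_q in the frame of crate between 0.001 and 0.011 m and angle between jar_q's own z axis and vertical below 0.09 rad and contact force between the fingers and jar_q below 0.05 N and linear speed of jar_q below 0.02 m/s and contact force between jar_q and crate below 2.5 N))), for 0.2 s.
At the end, for the whole second after the job is handed in: the lighter jar stands upright (5 degrees) on the floor of a cell that was empty, let go; the heavier jar is held still in the gripper, upright (11 degrees), its axis within 70 mm of the panel's centre, its underside 60 to 250 mm above the table, resting on nothing ((((horizontal distance between jar_q and liner_1 below 0.018 m or horizontal distance between jar_q and liner_2 below 0.018 m) and z of jar_q in the frame of crate between 0.001 and 0.011 m and angle between jar_q's own z axis and vertical below 0.09 rad and contact force between each of the fingers, jar_p and jar_q below 0.05 N and linear speed of jar_q below 0.02 m/s and contact force between jar_q and crate below 2.5 N and contact force between the fingers and jar_p above 1.5 N and horizontal distance between jar_p and panel below 0.07 m and height (world z) of jar_p between 0.06 and 0.25 m and angle between jar_p's own z axis and vertical below 0.2 rad and linear speed of jar_p below 0.03 m/s and contact force between jar_p and panel below 0.05 N and contact force between jar_p and crate below 0.05 N) or ((horizontal distance between jar_p and liner_1 below 0.018 m or horizontal distance between jar_p and liner_2 below 0.018 m) and z of jar_p in the frame of crate between 0.001 and 0.011 m and angle between jar_p's own z axis and vertical below 0.09 rad and contact force between each of the fingers, jar_q and jar_p below 0.05 N and linear speed of jar_p below 0.02 m/s and contact force between jar_p and crate below 2.5 N and contact force between the fingers and jar_q above 1.5 N and horizontal distance between jar_q and panel below 0.07 m and height (world z) of jar_q between 0.06 and 0.25 m and angle between jar_q's own z axis and vertical below 0.2 rad and linear speed of jar_q below 0.03 m/s and contact force between jar_q and panel below 0.05 N and contact force between jar_q and crate below 0.05 N))); the arm keeps its last pose, push and grip.
It fails at once if a jar is dropped or thrown (moving faster than 0.5 m/s while not gripped) ((contact force between the fingers and jar_p below 0.05 N and linear speed of jar_p above 0.5 m/s) or (contact force between the fingers and jar_q below 0.05 N and linear speed of jar_q above 0.5 m/s)).
It fails at once if a jar is tipped over (more than 35 degrees) (angle between any of jar_p, jar_q's own z axis and vertical above 0.6 rad).
It fails at once if a bystander is pushed more than 30 mm (distance of any of tin_1, tin_2, tin_3, tin_4, nippers, squeeze_bottle, chip_jar from where it was at the start of the episode above 0.03 m).
It also fails if it takes over 72 s, if anything falls off the work surface, if the arm or the gripper's body presses on something with over 40 N, if the wrist force passes 120 N, or if a joint passes its speed limit or range.

## Working session

There is one attempt and no reset: what is moved stays moved. The work goes in short steps, Python scripts to look and compute and a tool call to move; the robot and the scene stay as the last step left them, time stands still between calls to the robot, and variables do not carry over. Pictures are saved under pics/ and viewed, at most 10 in all, crops included, and the job is handed in when it is done.

Besides the shell and the picture viewer there is one more tool, called after "Emit:" by a JSON object that holds its "api" and its "payload". servo_tool: Moves the arm, as the interface text tells. Its arguments: {"type":"object","properties":{"series":{"type":"array","items":{"type":"number"}},"grip_force":{"type":"number"}},"required":["series"]}

```bash
mkdir -p pics; cat > h.py <<'E'
from bench import env, imaging
import numpy as np, cv2
def shot(n,f):
    c=imaging.camera(n); np.savez('pics/'+f+'.npz',**c)
    cv2.imwrite('pics/'+f+'.png',c['frame'][:,:,::-1]); return c
def load(f): return np.load('pics/'+f+'.npz')
def pt(c,uv,z):
    p=cv2.undistortPoints(np.array([[uv]],float),c['camera_matrix'],c['dist_coeffs'])[0,0]
    d=np.array(c['rotation'])@np.array([p[0],p[1],1]); o=np.array(c['origin'])
    return (o+d*(z-o[2])/d[2]).round(1)
E
python3 - <<'E'
from h import *
print(env.sense(), env.grip_depth)
a=shot('top','top0');b=shot('scene','scene0')
print(a['origin'],a['rotation'],b['origin'])
cv2.imwrite('pics/t.png',cv2.resize(a['frame'][:,:,::-1],(800,600),interpolation=cv2.INTER_CUBIC))
E
```

```text
{'time_s': 0.0, 'joints': array([ 1.02697419e+00,  2.76562755e-01,  1.50613055e+00, -2.15829626e-05,
        1.36068431e+00, -1.21016999e-01]), 'qd': array([ 0.00036036,  0.00108618, -0.00063207,  0.00049307,  0.00066356,
       -0.00102411]), 'joint_efforts': array([ 1.27243402e-04, -4.04596317e+01, -2.37225598e+01,  7.02369050e-02,
        3.45399755e-02, -1.10487733e-04]), 'tool_pos': array([235.657627  , 523.86409968, 204.62415906]), 'eef_rot': array([-3.13981820e+00, -1.94537835e-04,  2.71879187e+00]), 'contact_force': array([-0.47741022, -0.14861209, -0.37065496]), 'ft_torque': array([0.0047916 , 0.01329894, 0.01386738]), 'grip_force': 0.0, 'grip_width': 94.15406019154406} -18.8
[ 356.1454981   -63.90045913 1463.41709977] [-2.96170721  0.01006636 -1.5515115 ] [1287.78235186  453.79862509  991.53998902]
```

View pics/t.png

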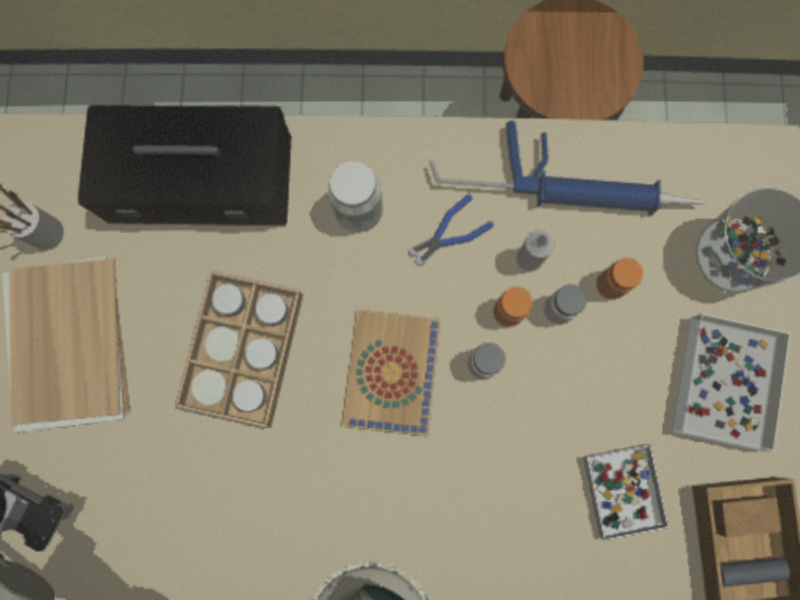

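View pics/scene0.png

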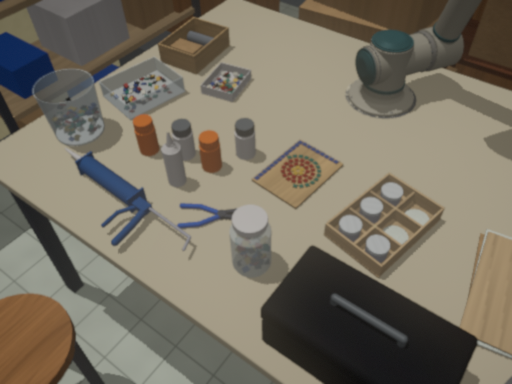

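```bash
python3 - <<'E'
import re
s=open('h.py').read()
s=s.replace("import numpy as np, cv2","import numpy as np, cv2\nfrom scipy.spatial.transform import Rotation as Ro").replace("np.array(c['rotation'])@","Ro.from_euler('xyz',np.array(c['rotation']).ravel()).as_matrix()@")
open('h.py','w').write(s)
E
python3 - <<'E'
from h import *
c=load('top0');k=1.5625
P=lambda u,v,z:pt(c,(u/k,v/k),z)
for n,u,v,z in [('A cap',487,356,115),('B cap',569,299,115),('oA',515,301,115),('oB',625,271,115),('bott',541,240,185),('panel',391,372,12),('chip',352,183,170),
 ('c1',213,273,50),('c2',301,291,50),('c3',270,427,50),('c4',177,407,50),('lin1',221,344,6),('lin2',208,387,6),('nip',435,240,10),
 ('tin',260,352,44),('tin',249,394,44),('tin',228,298,44)]:
  print(n,P(u,v,z))
f=c['frame'][:,:,::-1]
a=cv2.resize(f[130:255,280:420],(560,500),interpolation=cv2.INTER_CUBIC)
b=cv2.resize(f[170:280,110:200],(409,500),interpolation=cv2.INTER_CUBIC)[:, :240*409//409] if 0 else None
cv2.imwrite('pics/cropj.png',a)
E
```

```text
A cap [ 482.3 -198.4  115. ]
B cap [ 585.3 -343.2  115. ]
oA [ 580.1 -247.7  115. ]
oB [ 637.6 -444.5  115. ]
bott [ 674.1 -283.1  185. ]
panel [458.9 -29.5  12. ]
chip [774.2  41.7 170. ]
c1 [634.  306.6  50. ]
c2 [602.7 139.8  50. ]
c3 [352.7 185.8  50. ]
c4 [384.4 357.9  50. ]
lin1 [505.7 294.3   6. ]
lin2 [424.  314.4   6. ]
nip [ 713.9 -108.8   10. ]
tin [488.5 211.7  44. ]
tin [411.2 228.1  44. ]
tin [588.1 276.9  44. ]
```

View pics/cropj.png

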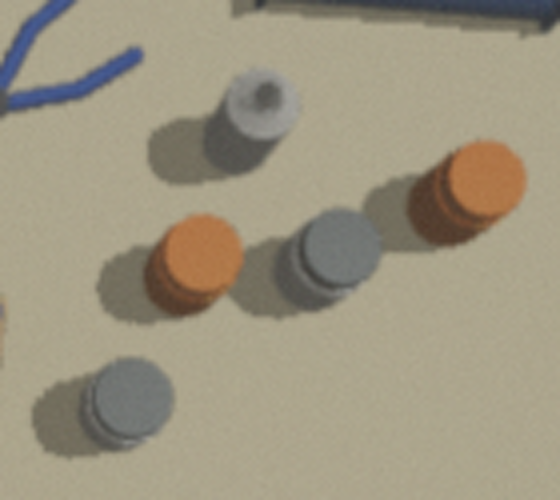

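Jars with grey caps: A at top-crop (132,398) and B at (341,250) have grey screw caps on white bodies, so they are the white jars. The orange pair at (203,255) and (486,180) are decoys, and (262,105) is the squeeze bottle with its nozzle. The empty cells are the pale liners at (221,344) and (208,387) in the 800x600 top view.

I'll turn the tool, then go above A.

Emit:
{"api": "servo_tool", "payload": {"series": [0, 0, 0, 0, 0, 0.144, 0, 0, 0, 0, 0, 0, 0.144, 0, 0, 0, 0, 0, 0, 0.144, 0, 0, 0, 0, 0, 0, 0.144, 0, 0, 0, 0, 0, 0, 0.144, 0, 0, 0, 0, 0, 0, 0.144, 0, 0, 0, 0, 0, 0, 0.144, 0, 0, 0, 0, 0, 0, 0.144, 0], "grip_force": 25}}

```text
time_s: 0.9
tool_pos: [235.7, 524.1, 204.9]
eef_rot: [-3.141, 0.001, 1.561]
contact_force: [0.3, 1.0, -0.1]
grip_width: 94.1
grip_force: 0.0
```

Emit:
{"api": "servo_tool", "payload": {"series": [0, 0, 0, 0, 0, 0.144, 0, 0, 0, 0, 0, 0, 0.144, 0, 0, 0, 0, 0, 0, 0.144, 0, -0.034, 0.033, 0, 0, 0, 0, 0, -0.034, 0.033, 0, 0, 0, 0, 0, -0.034, 0.033, 0, 0, 0, 0, 0, -0.034, 0.033, 0, 0, 0, 0, 0, -0.034, 0.033, 0, 0, 0, 0, 0]}}

```text
time_s: 1.7
tool_pos: [313.7, 298.8, 205.2]
eef_rot: [3.142, 0.0, 1.136]
contact_force: [1.5, -0.8, 0.0]
grip_width: 93.9
grip_force: 0.0
```

Emit:
{"api": "servo_tool", "payload": {"series": [-0.034, 0.033, 0, 0, 0, 0, 0, -0.034, 0.033, 0, 0, 0, 0, 0, -0.034, 0.033, 0, 0, 0, 0, 0, -0.034, 0.033, 0, 0, 0, 0, 0, -0.034, 0.033, 0, 0, 0, 0, 0, -0.034, 0.033, 0, 0, 0, 0, 0, -0.034, 0.033, 0, 0, 0, 0, 0, -0.034, 0.033, 0, 0, 0, 0, 0]}}

```text
time_s: 2.5
tool_pos: [438.2, -59.4, 205.3]
eef_rot: [-3.141, -0.0, 1.134]
contact_force: [0.9, 0.0, -0.2]
grip_width: 94.0
grip_force: 0.0
```

Emit:
{"api": "servo_tool", "payload": {"series": [-0.034, 0.033, 0, 0, 0, 0, 0, 0, 0, 0, 0, 0, 0, 0, 0, 0, 0, 0, 0, 0, 0]}}

```text
time_s: 2.8
tool_pos: [453.3, -102.8, 204.8]
eef_rot: [-3.139, -0.0, 1.132]
contact_force: [0.3, 0.3, 1.0]
grip_width: 94.1
grip_force: 0.0
```

```bash
cat >> h.py <<'E'
def rel(x,y,z):
    s=env.sense(); R=Ro.from_euler('xyz',s['eef_rot']).as_matrix()
    return s['tool_pos'].round(1),s['eef_rot'].round(3),'tool delta',(R.T@(np.array([x,y,z])-s['tool_pos'])).round(1)
E
python3 - <<'E'
from h import *
c=load('top0')
print('A',pt(c,(312.6,229.1),115),'B',pt(c,(364.9,192.1),115))
print(rel(482,-198,52), env.sense()['joints'].round(2),env.sense()['time_s'],env.sense()['contact_force'])
w=shot('wrist','w1'); print(w['origin'],w['rotation'])
E
```

```text
A [ 478.9 -200.9  115. ] B [ 583.3 -345.2  115. ]
(array([ 453.3, -102.8,  204.8]), array([-3.139, -0.   ,  1.132]), 'tool delta', array([-74.1,  66.7, 152.6])) [-0.37  0.11  1.72  0.    1.31  0.07] 2.8 [0.33446996 0.27752601 0.97780321]
[483.20433308 -42.28285309 383.7409534 ] [ 2.90835414e+00  2.04836855e-03 -4.38808512e-01]
```

View pics/w1.png

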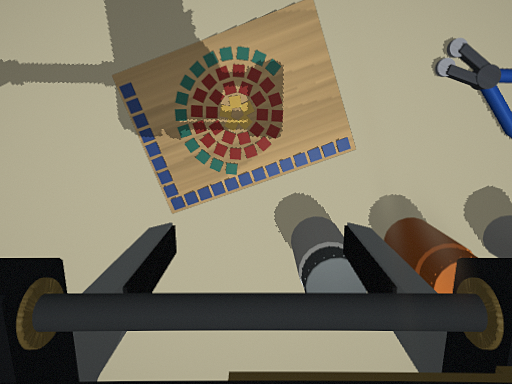

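Emit:
{"api": "servo_tool", "payload": {"series": [-0.038, 0.033, 0, 0, 0, 0, 0, -0.038, 0.033, 0, 0, 0, 0, 0, 0, 0, 0.02, 0, 0, 0, 0, 0, 0, 0.033, 0, 0, 0, 0, 0, 0, 0.033, 0, 0, 0, 0, 0, 0, 0.033, 0, 0, 0, 0, 0, 0, 0.033, 0, 0, 0, 0, 0, 0, 0, 0, 0, 0, 0]}}

```text
time_s: 3.65
tool_pos: [477.7, -194.4, 50.0]
eef_rot: [-3.132, -0.001, 1.137]
contact_force: [-1.0, -0.2, -0.1]
grip_width: 94.0
grip_force: 0.0
```

```bash
python3 - <<'E'
from h import *
print(rel(480.5,-199.5,52))
w=load('w1'); print('panel',pt(w,(235,107),12))
c=shot('scene','s1')
cv2.imwrite('pics/s1c.png',cv2.resize(c['frame'][60:220,150:330,::-1],(720,640))[:600])
E
```

```text
(array([ 477.7, -194.4,   50. ]), array([-3.132e+00, -1.000e-03,  1.137e+00]), 'tool delta', array([-3.5,  4.7, -2. ]))
panel [463.1 -22.3  12. ]
```

View pics/s1c.png

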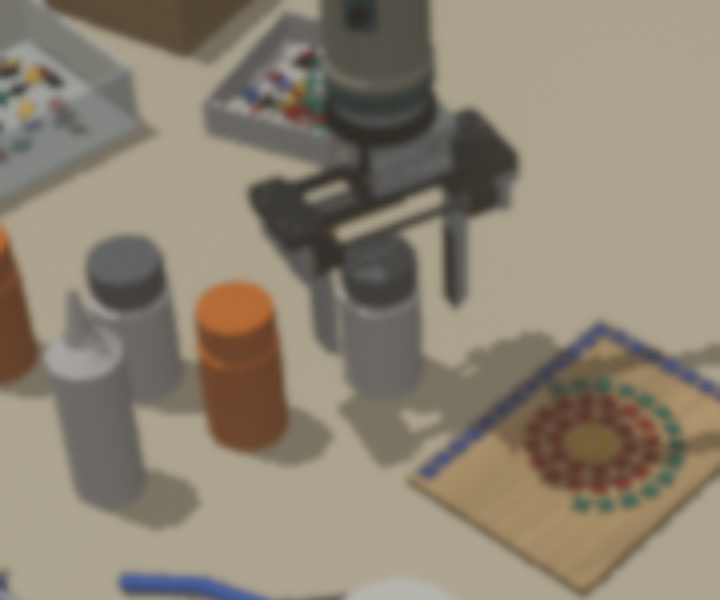

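The crop shows jar A between the fingers, slightly nearer the left finger and clear of the orange jar. I'll make a small correction, then close.

Emit:
{"api": "servo_tool", "payload": {"series": [-0.003, 0.006, -0.002, 0, 0, 0, 0, 0, 0, 0, 0, 0, 0, 0, 0, 0, 0, 0, 0, 0, 0.3, 0, 0, 0, 0, 0, 0, 0.3, 0, 0, 0, 0, 0, 0, 0.4, 0, 0, 0, 0, 0, 0, 0.5, 0, 0, 0, 0, 0, 0, 1, 0, 0, 0, 0, 0, 0, 1]}}

```text
time_s: 4.5
tool_pos: [484.2, -203.0, 55.4]
eef_rot: [-3.139, -0.0, 1.135]
contact_force: [-3.3, 0.9, 3.9]
grip_width: 60.2
grip_force: 25.0
```

Emit:
{"api": "servo_tool", "payload": {"series": [0, 0, 0, 0, 0, 0, 1, 0, 0, 0, 0, 0, 0, 1, 0, 0, 0, 0, 0, 0, 1]}}

```text
time_s: 4.8
tool_pos: [486.4, -203.9, 55.3]
eef_rot: [3.139, -0.0, 1.135]
contact_force: [0.5, 0.1, -1.3]
grip_width: 60.4
grip_force: 25.0
```

Emit:
{"api": "servo_tool", "payload": {"series": [0, 0, -0.01, 0, 0, 0, 1, 0, 0, -0.02, 0, 0, 0, 1, 0, 0, -0.02, 0, 0, 0, 1, 0, 0, -0.01, 0, 0, 0, 1, 0, 0, 0, 0, 0, 0, 1, 0, 0, 0, 0, 0, 0, 1, 0, 0, 0, 0, 0, 0, 1, 0, 0, 0, 0, 0, 0, 1]}}

```text
time_s: 5.6
tool_pos: [484.9, -203.2, 114.5]
eef_rot: [-3.14, -0.0, 1.135]
contact_force: [-0.2, 0.2, -2.2]
grip_width: 60.4
grip_force: 25.0
```

Emit:
{"api": "servo_tool", "payload": {"series": [0, 0, 0, 0, 0, 0, 1, 0, 0, 0, 0, 0, 0, 1]}}

```text
time_s: 5.8
tool_pos: [485.2, -203.5, 115.0]
eef_rot: [-3.141, -0.0, 1.135]
contact_force: [0.3, 1.6, -2.4]
grip_width: 60.4
grip_force: 25.0
```

Emit:
{"api": "servo_tool", "payload": {"series": [0, 0, 0, 0, 0, 0, 1, 0, 0, 0, 0, 0, 0, 1]}}

```text
time_s: 6.0
tool_pos: [485.4, -203.6, 115.4]
eef_rot: [-3.142, -0.0, 1.135]
contact_force: [0.3, -0.0, -1.6]
grip_width: 60.1
grip_force: 25.0
```

Emit:
{"api": "servo_tool", "payload": {"series": [0, 0, 0, 0, 0, 0, 1, 0, 0, 0, 0, 0, 0, 1]}}

```text
time_s: 6.2
tool_pos: [485.5, -203.6, 115.5]
eef_rot: [3.141, -0.0, 1.135]
contact_force: [-1.4, -0.4, -1.2]
grip_width: 60.5
grip_force: 25.0
```

Emit:
{"api": "servo_tool", "payload": {"series": [0, 0, 0, 0, 0, 0, 1, 0, 0, 0, 0, 0, 0, 1]}}

```text
time_s: 6.4
tool_pos: [485.4, -203.6, 115.5]
eef_rot: [3.142, -0.0, 1.135]
contact_force: [0.5, 0.7, -1.7]
grip_width: 60.4
grip_force: 25.0
```

```bash
python3 - <<'E'
from h import *
F=[]
for i in range(8):
    s=env.sense(); F.append(np.r_[s['contact_force'],s['joint_efforts'][1:3]]); imaging.camera('top')
print(np.mean(F,0).round(2),np.std(F,0).round(2)); print(rel(486,-203.5,55))
E
```

```text
[-2.200e-01 -3.000e-02 -1.600e+00 -3.835e+01 -2.161e+01] [0.32 0.65 0.55 0.   0.  ]
(array([ 485.4, -203.5,  115.4]), array([ 3.142, -0.   ,  1.135]), 'tool delta', array([ 0.3,  0.5, 60.4]))
```

A weighs about 1.6 N. I'll set it back, then lift B to compare.

Emit:
{"api": "servo_tool", "payload": {"series": [0, 0, 0.02, 0, 0, 0, 1, 0, 0, 0.02, 0, 0, 0, 1, 0, 0, 0.012, 0, 0, 0, 1, 0, 0, 0.006, 0, 0, 0, 1, 0, 0, 0.002, 0, 0, 0, 1, 0, 0, 0.001, 0, 0, 0, 1, 0, 0, 0, 0, 0, 0, 1, 0, 0, 0, 0, 0, 0, 0.6]}}

```text
time_s: 7.6
tool_pos: [485.8, -203.7, 55.3]
eef_rot: [3.14, 0.0, 1.135]
contact_force: [-2.0, 1.2, 2.1]
grip_width: 60.2
grip_force: 25.0
```

Emit:
{"api": "servo_tool", "payload": {"series": [0, 0, 0, 0, 0, 0, 0.2, 0, 0, 0, 0, 0, 0, 0, 0, 0, 0, 0, 0, 0, 0, 0, 0, 0, 0, 0, 0, 0, 0, 0, -0.03, 0, 0, 0, 0, 0, 0, -0.04, 0, 0, 0, 0, 0, 0, -0.04, 0, 0, 0, 0, 0, 0, -0.04, 0, 0, 0, 0]}}

```text
time_s: 8.4
tool_pos: [485.3, -203.5, 205.9]
eef_rot: [3.142, -0.0, 1.135]
contact_force: [0.1, -0.6, -0.6]
grip_width: 93.9
grip_force: 0.0
```

```bash
python3 - <<'E'
from h import *
F=[]
for i in range(8):
    s=env.sense(); F.append(s['contact_force']); c=imaging.camera('top')
print(np.mean(F,0).round(2)); print(rel(587.3,-346,55),env.sense()['time_s'])
E
```

```text
[ 0.29 -0.21  0.2 ]
(array([ 484.4, -203. ,  202.6]), array([-3.138, -0.   ,  1.135]), 'tool delta', array([-86.2, 154.2, 147. ])) 8.8
```

Emit:
{"api": "servo_tool", "payload": {"series": [-0.0215, 0.0375, 0, 0, 0, 0, 0, -0.0215, 0.0375, 0, 0, 0, 0, 0, -0.0215, 0.0375, 0, 0, 0, 0, 0, -0.0215, 0.0375, 0, 0, 0, 0, 0, 0, 0, 0.03, 0, 0, 0, 0, 0, 0, 0.03, 0, 0, 0, 0, 0, 0, 0, 0, 0, 0, 0, 0, 0, 0, 0, 0, 0, 0]}}

```text
time_s: 9.6
tool_pos: [584.5, -344.4, 143.2]
eef_rot: [-3.139, -0.001, 1.135]
contact_force: [0.3, 1.0, 0.3]
grip_width: 94.1
grip_force: 0.0
```

```bash
python3 - <<'E'
from h import *
c=shot('scene','s2'); print(rel(584.5,-344.5,54))
cv2.imwrite('pics/s2c.png',cv2.resize(c['frame'][70:220,110:300,::-1],(760,600)))
E
```

```text
(array([ 585.3, -344.9,  144.8]), array([ 3.141, -0.   ,  1.135]), 'tool delta', array([ 0. , -1. , 90.8]))
```

View pics/s2c.png

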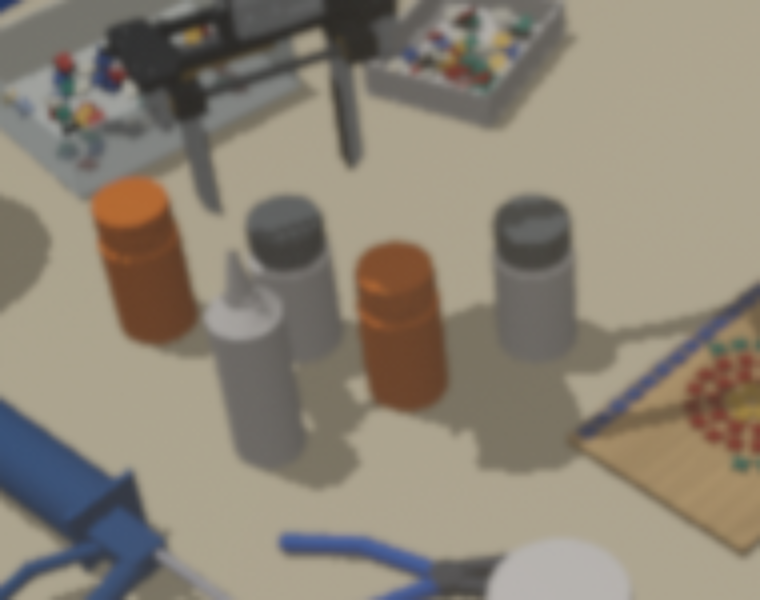

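The fingers straddle the grey-capped B (crop 288,225). A stands upright where I set it back (535,235). Next I'll descend and close.

Emit:
{"api": "servo_tool", "payload": {"series": [0, 0, 0.025, 0, 0, 0, 0, 0, 0, 0.03, 0, 0, 0, 0, 0, 0, 0.025, 0, 0, 0, 0, 0, 0, 0.01, 0, 0, 0, 0, 0, 0, 0, 0, 0, 0, 0, 0, 0, 0, 0, 0, 0, 0.3, 0, 0, 0, 0, 0, 0, 0.4, 0, 0, 0, 0, 0, 0, 1]}}

```text
time_s: 10.45
tool_pos: [586.0, -345.4, 56.1]
eef_rot: [3.139, 0.0, 1.135]
contact_force: [-0.5, -0.1, -1.0]
grip_width: 73.6
grip_force: 0.0
```

Emit:
{"api": "servo_tool", "payload": {"series": [0, 0, 0, 0, 0, 0, 1, 0, 0, 0, 0, 0, 0, 1, 0, 0, 0, 0, 0, 0, 1, 0, 0, 0, 0, 0, 0, 1]}}

```text
time_s: 10.85
tool_pos: [586.8, -345.8, 55.5]
eef_rot: [3.137, 0.0, 1.135]
contact_force: [4.3, -0.4, 4.0]
grip_width: 58.7
grip_force: 25.0
```

Emit:
{"api": "servo_tool", "payload": {"series": [0, 0, -0.01, 0, 0, 0, 1, 0, 0, -0.02, 0, 0, 0, 1, 0, 0, -0.02, 0, 0, 0, 1, 0, 0, -0.01, 0, 0, 0, 1, 0, 0, 0, 0, 0, 0, 1, 0, 0, 0, 0, 0, 0, 1, 0, 0, 0, 0, 0, 0, 1, 0, 0, 0, 0, 0, 0, 1]}}

```text
time_s: 11.65
tool_pos: [584.3, -344.3, 113.1]
eef_rot: [-3.139, -0.001, 1.135]
contact_force: [0.4, -0.9, -4.1]
grip_width: 58.5
grip_force: 25.0
```

```bash
python3 - <<'E'
from h import *
F=[]
for i in range(8):
    imaging.camera('top');s=env.sense(); F.append(s['contact_force'])
print(np.mean(F,0).round(2),np.std(F,0).round(2)); print(s['tool_pos'],s['grip_width'],s['time_s'])
E
```

```text
[ 0.22 -0.11 -4.06] [0.35 0.59 0.38]
[ 585.07927088 -344.87900885  114.4050095 ] 58.69999736339405 12.05
```

B weighs about 4.1 N against A's 1.6 N, so A is lighter. I'll set B back down and fetch A.

Emit:
{"api": "servo_tool", "payload": {"series": [0, 0, 0.02, 0, 0, 0, 1, 0, 0, 0.02, 0, 0, 0, 1, 0, 0, 0.01, 0, 0, 0, 1, 0, 0, 0.005, 0, 0, 0, 1, 0, 0, 0.003, 0, 0, 0, 1, 0, 0, 0.002, 0, 0, 0, 1, 0, 0, 0, 0, 0, 0, 1, 0, 0, 0, 0, 0, 0, 0.6]}}

```text
time_s: 12.85
tool_pos: [585.6, -345.2, 55.5]
eef_rot: [3.14, 0.0, 1.135]
contact_force: [-0.1, -0.2, -1.0]
grip_width: 58.7
grip_force: 25.0
```

Emit:
{"api": "servo_tool", "payload": {"series": [0, 0, 0, 0, 0, 0, 0.2, 0, 0, 0, 0, 0, 0, 0, 0, 0, 0, 0, 0, 0, 0, 0, 0, 0, 0, 0, 0, 0, 0, 0, -0.03, 0, 0, 0, 0, 0, 0, -0.04, 0, 0, 0, 0, 0, 0, -0.04, 0, 0, 0, 0, 0, 0, -0.04, 0, 0, 0, 0]}}

```text
time_s: 13.65
tool_pos: [585.0, -344.7, 206.0]
eef_rot: [-3.142, -0.0, 1.135]
contact_force: [0.6, -0.7, 0.2]
grip_width: 94.2
grip_force: 0.0
```

Emit:
{"api": "servo_tool", "payload": {"series": [0.0215, -0.0375, 0, 0, 0, 0, 0, 0.0215, -0.0375, 0, 0, 0, 0, 0, 0.0215, -0.0375, 0, 0, 0, 0, 0, 0.0215, -0.0375, 0, 0, 0, 0, 0, 0, 0, 0.03, 0, 0, 0, 0, 0, 0, 0.03, 0, 0, 0, 0, 0, 0, 0, 0, 0, 0, 0, 0, 0, 0, 0, 0, 0, 0]}}

```text
time_s: 14.45
tool_pos: [485.6, -203.7, 144.8]
eef_rot: [-3.141, -0.0, 1.135]
contact_force: [0.3, 0.9, 0.7]
grip_width: 93.8
grip_force: 0.0
```

```bash
python3 - <<'E'
from h import *
print(rel(485.5,-203.6,55.4))
c=shot('scene','s3'); t=shot('top','t3')
cv2.imwrite('pics/both.png',np.hstack([cv2.resize(x,(400,400),interpolation=cv2.INTER_CUBIC) for x in (c['frame'][80:180,150:250,::-1],t['frame'][150:250,300:400,::-1])]))
E
```

```text
(array([ 485.6, -203.7,  144.8]), array([-3.141, -0.   ,  1.135]), 'tool delta', array([ 0. , -0.1, 89.4]))
```

View pics/both.png

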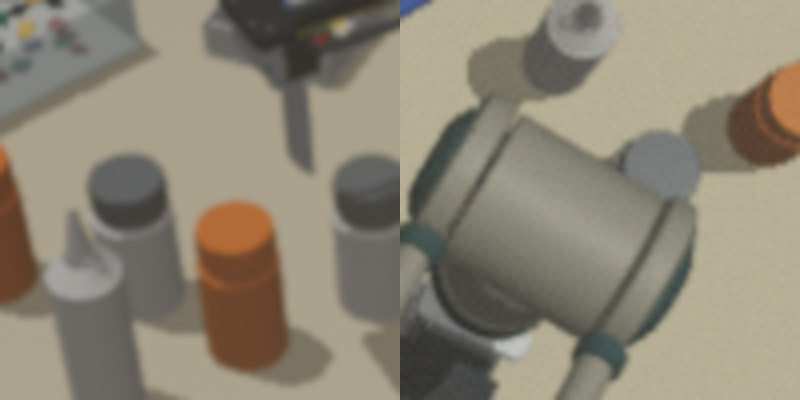

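```bash
python3 - <<'E'
from h import *
c=load('s3');t=load('t3')
print('B scene',pt(c,(181.4,124.0),115),'B top',pt(t,(365.0,191.6),115))
c=load('s2')  # crop x4 from (110,70)
print('s2 A',pt(c,(110+532/4-.4,70+217/4-.4),115),'B',pt(c,(110+287/4-.4,70+216/4-.4),115),'orange',pt(c,(110+395/4,70+261/4),115))
E
```

```text
B scene [ 587.4 -343.   115. ] B top [ 584.7 -345.5  115. ]
s2 A [ 487.  -202.7  115. ] B [ 586.2 -344.3  115. ] orange [ 578.9 -249.4  115. ]
```

Emit:
{"api": "servo_tool", "payload": {"series": [0, 0, 0.025, 0, 0, 0, 0, 0, 0, 0.03, 0, 0, 0, 0, 0, 0, 0.025, 0, 0, 0, 0, 0, 0, 0.01, 0, 0, 0, 0, 0, 0, 0, 0, 0, 0, 0, 0, 0, 0, 0, 0, 0, 0.3, 0, 0, 0, 0, 0, 0, 0.4, 0, 0, 0, 0, 0, 0, 1]}}

```text
time_s: 15.35
tool_pos: [486.3, -204.1, 55.7]
eef_rot: [3.139, 0.0, 1.135]
contact_force: [-0.2, -0.1, 0.6]
grip_width: 73.5
grip_force: 0.0
```

Emit:
{"api": "servo_tool", "payload": {"series": [0, 0, 0, 0, 0, 0, 1, 0, 0, 0, 0, 0, 0, 1, 0, 0, 0, 0, 0, 0, 1, 0, 0, 0, 0, 0, 0, 1]}}

```text
time_s: 15.75
tool_pos: [485.7, -203.7, 55.0]
eef_rot: [3.141, -0.0, 1.135]
contact_force: [-1.0, 0.8, 5.5]
grip_width: 60.0
grip_force: 25.0
```

Emit:
{"api": "servo_tool", "payload": {"series": [0, 0, -0.01, 0, 0, 0, 1, 0, 0, -0.02, 0, 0, 0, 1, 0, 0, -0.03, 0, 0, 0, 1, 0, 0, -0.03, 0, 0, 0, 1, 0, 0, -0.02, 0, 0, 0, 1, 0, 0, 0, 0, 0, 0, 1]}}

```text
time_s: 16.35
tool_pos: [487.2, -204.5, 167.4]
eef_rot: [3.135, 0.0, 1.135]
contact_force: [0.3, -0.1, -2.6]
grip_width: 60.6
grip_force: 25.0
```

Emit:
{"api": "servo_tool", "payload": {"series": [0.02, -0.011, -0.01, 0, 0, 0, 1, 0.038, -0.021, -0.01, 0, 0, 0, 1, 0.038, -0.021, -0.01, 0, 0, 0, 1, 0.038, -0.021, 0, 0, 0, 0, 1, 0.038, -0.021, 0, 0, 0, 0, 1, 0.038, -0.021, 0, 0, 0, 0, 1, 0.038, -0.021, 0, 0, 0, 0, 1, 0.038, -0.021, 0, 0, 0, 0, 1]}}

```text
time_s: 17.15
tool_pos: [461.5, 124.0, 192.9]
eef_rot: [-3.139, 0.001, 1.135]
contact_force: [1.9, 0.2, -1.0]
grip_width: 60.4
grip_force: 25.0
```

Emit:
{"api": "servo_tool", "payload": {"series": [0.038, -0.02, 0, 0, 0, 0, 1, 0.025, -0.013, 0, 0, 0, 0, 1, 0.01, -0.005, 0, 0, 0, 0, 1, 0, 0, 0, 0, 0, 0, 1, 0, 0, 0, 0, 0, 0, 1, 0, 0, 0, 0, 0, 0, 1, 0, 0, 0, 0, 0, 0, 1]}}

```text
time_s: 17.85
tool_pos: [459.6, 203.3, 194.4]
eef_rot: [3.141, 0.0, 1.133]
contact_force: [0.2, -0.3, -1.5]
grip_width: 60.4
grip_force: 25.0
```

```bash
python3 - <<'E'
from h import *
w=shot('wrist','w4'); print(rel(501,289,150), env.sense()['joints'].round(2))
cv2.imwrite('pics/w4b.png',cv2.resize(w['frame'][:,:,::-1],(800,600)))
E
```

```text
(array([459.6, 203.5, 194.5]), array([3.141, 0.   , 1.133]), 'tool delta', array([95. ,  1.2, 44.5])) [ 0.28  0.17  1.67 -0.    1.3   0.72]
```

View pics/w4b.png

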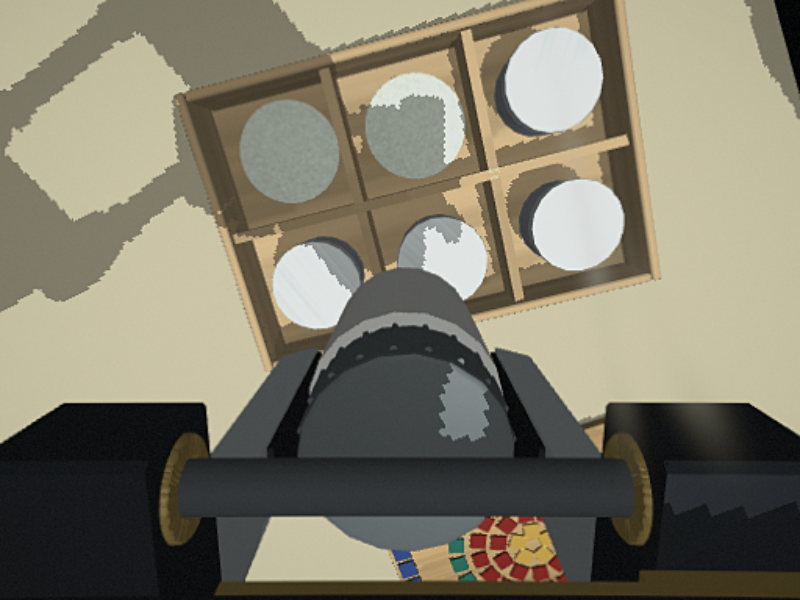

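The liners are at (415,126) for the middle cell and (290,151) for the end cell. The jar is held straight.

```bash
python3 - <<'E'
from h import *
w=load('w4');k=1.5625
for u,v,z in [(415,126,6),(290,151,6),(180,97,50),(326,68,50),(465,32,50),(492,172,50),(368,208,50)]: print(pt(w,(u/k,v/k),z))
print('panel',pt(w,(532/k,545/k),12))
E
```

```text
[509.9 293.3   6. ]
[427.8 314.2   6. ]
[392.3 360.6  50. ]
[474.8 339.2  50. ]
[553.3 322.8  50. ]
[537.8 247.1  50. ]
[462.1 259.4  50. ]
panel [461.2 -29.2  12. ]
```

Emit:
{"api": "servo_tool", "payload": {"series": [0.034, 0.002, 0, 0, 0, 0, 1, 0.034, 0.002, 0, 0, 0, 0, 1, 0.033, 0.002, 0.01, 0, 0, 0, 1, 0, 0, 0.02, 0, 0, 0, 1, 0, 0, 0.025, 0, 0, 0, 1, 0, 0, 0.015, 0, 0, 0, 1, 0, 0, 0, 0, 0, 0, 1, 0, 0, 0, 0, 0, 0, 1]}}

```text
time_s: 18.7
tool_pos: [507.9, 293.2, 124.8]
eef_rot: [3.141, -0.0, 1.134]
contact_force: [-0.3, -0.8, -0.5]
grip_width: 60.0
grip_force: 25.0
```

```bash
python3 - <<'E'
from h import *
w=shot('wrist','w5');c=shot('scene','s5'); print(rel(507.5,292.5,61.7))
cv2.imwrite('pics/five.png',np.hstack([cv2.resize(w['frame'][:,:,::-1],(400,300)),cv2.resize(c['frame'][120:270,310:510,::-1],(400,300))]))
E
```

```text
(array([508.5, 293.7, 125.8]), array([ 3.140e+00, -2.000e-03,  1.134e+00]), 'tool delta', array([-1.6, -0.5, 64.1]))
```

View pics/five.png

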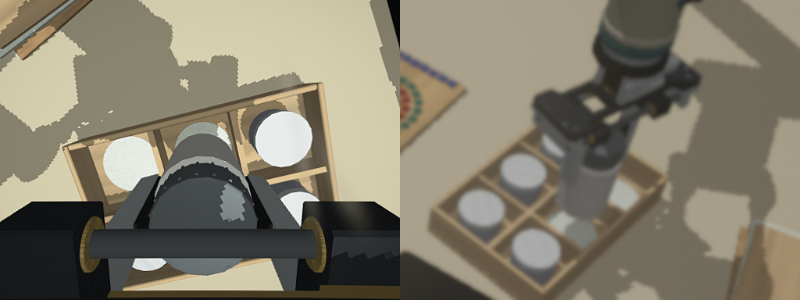

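The jar hangs over the middle cell with its liner below (580,230). I'll go down in stages and watch the force.

Emit:
{"api": "servo_tool", "payload": {"series": [-0.001, 0, 0.01, 0, 0, 0, 1, 0, 0, 0.01, 0, 0, 0, 1, 0, 0, 0.01, 0, 0, 0, 1, 0, 0, 0.01, 0, 0, 0, 1, 0, 0, 0, 0, 0, 0, 1, 0, 0, 0, 0, 0, 0, 1]}}

```text
time_s: 19.4
tool_pos: [506.9, 292.7, 84.0]
eef_rot: [-3.141, 0.001, 1.135]
contact_force: [0.9, -0.9, -2.2]
grip_width: 60.2
grip_force: 25.0
```

Emit:
{"api": "servo_tool", "payload": {"series": [0, 0, 0.008, 0, 0, 0, 1, 0, 0, 0.006, 0, 0, 0, 1, 0, 0, 0.004, 0, 0, 0, 1, 0, 0, 0.003, 0, 0, 0, 1, 0, 0, 0, 0, 0, 0, 1, 0, 0, 0, 0, 0, 0, 1, 0, 0, 0, 0, 0, 0, 1]}}

```text
time_s: 20.1
tool_pos: [507.3, 292.8, 63.7]
eef_rot: [3.141, -0.0, 1.135]
contact_force: [0.3, -0.0, -1.9]
grip_width: 60.2
grip_force: 25.0
```

Still hanging free, about 2 mm above the floor.

Emit:
{"api": "servo_tool", "payload": {"series": [0, 0, 0.001, 0, 0, 0, 1, 0, 0, 0.001, 0, 0, 0, 1, 0, 0, 0.0005, 0, 0, 0, 1, 0, 0, 0, 0, 0, 0, 1, 0, 0, 0, 0, 0, 0, 1]}}

```text
time_s: 20.6
tool_pos: [507.1, 292.9, 61.1]
eef_rot: [3.142, -0.0, 1.135]
contact_force: [-0.2, -0.4, -0.9]
grip_width: 60.5
grip_force: 25.0
```

```bash
python3 - <<'E'
from h import *
F=[]
for i in range(6):
    imaging.camera('top');s=env.sense(); F.append(s['contact_force'])
print(np.mean(F,0).round(2),s['tool_pos'],s['eef_rot'])
E
```

```text
[-0.49  0.71  0.02] [507.12340685 292.89178673  61.16498783] [ 3.14145868e+00 -4.51660300e-04  1.13479556e+00]
```

Emit:
{"api": "servo_tool", "payload": {"series": [0, 0, 0, 0, 0, 0, 0.35, 0, 0, 0, 0, 0, 0, 0.2, 0, 0, 0, 0, 0, 0, 0.1, 0, 0, 0, 0, 0, 0, 0, 0, 0, 0, 0, 0, 0, 0, 0, 0, 0, 0, 0, 0, 0, 0, 0, 0, 0, 0, 0, 0, 0, 0, -0.02, 0, 0, 0, 0]}}

```text
time_s: 21.7
tool_pos: [505.0, 291.8, 78.8]
eef_rot: [-3.138, 0.004, 1.135]
contact_force: [-1.1, -0.7, -0.2]
grip_width: 94.0
grip_force: 0.0
```

Emit:
{"api": "servo_tool", "payload": {"series": [0, 0, -0.03, 0, 0, 0, 0, 0, 0, -0.04, 0, 0, 0, 0, 0, 0, -0.04, 0, 0, 0, 0, 0, 0, -0.02, 0, 0, 0, 0, -0.04, 0, 0, 0, 0, 0, 0, -0.04, 0, 0, 0, 0, 0, 0, 0, 0, 0, 0, 0, 0, 0]}}

```text
time_s: 22.4
tool_pos: [470.7, 216.9, 211.3]
eef_rot: [-3.141, 0.003, 1.133]
contact_force: [0.1, 1.2, 1.2]
grip_width: 94.2
grip_force: 0.0
```

```bash
python3 - <<'E'
from h import *
w=shot('wrist','w6');c=shot('scene','s6'); print(rel(585.5,-344.8,205), env.sense()['time_s'])
cv2.imwrite('pics/six.png',np.hstack([cv2.resize(w['frame'][:,:,::-1],(400,300)),cv2.resize(c['frame'][120:270,310:510,::-1],(400,300))]))
E
```

```text
(array([473.3, 220. , 211.4]), array([ 3.141e+00, -1.000e-03,  1.133e+00]), 'tool delta', array([-464.1,  340.8,    6. ])) 22.5
```

View pics/six.png

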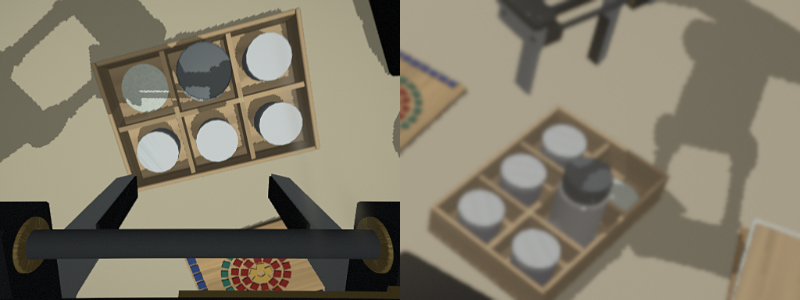

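Jar A (wrist view 203,68; scene 583,200) stands upright in the middle cell, let go, and the tins are undisturbed. Now for the heavier jar, B.

Emit:
{"api": "servo_tool", "payload": {"series": [-0.0385, 0.0285, 0, 0, 0, 0, 0, -0.0385, 0.0285, 0, 0, 0, 0, 0, -0.0385, 0.0285, 0, 0, 0, 0, 0, -0.0385, 0.0285, 0, 0, 0, 0, 0, -0.0385, 0.0285, 0, 0, 0, 0, 0, -0.0385, 0.0285, 0, 0, 0, 0, 0, -0.0385, 0.0285, 0, 0, 0, 0, 0, -0.0385, 0.0285, 0, 0, 0, 0, 0]}}

```text
time_s: 23.3
tool_pos: [551.5, -156.8, 210.7]
eef_rot: [3.141, -0.001, 1.135]
contact_force: [1.0, -0.3, 0.3]
grip_width: 93.7
grip_force: 0.0
```

Emit:
{"api": "servo_tool", "payload": {"series": [-0.0385, 0.0285, 0, 0, 0, 0, 0, -0.0385, 0.0285, 0, 0, 0, 0, 0, -0.0385, 0.0285, 0, 0, 0, 0, 0, -0.0385, 0.0275, 0, 0, 0, 0, 0, 0, 0, 0, 0, 0, 0, 0, 0, 0, 0, 0, 0, 0, 0, 0, 0, 0, 0, 0, 0, 0]}}

```text
time_s: 24.0
tool_pos: [587.8, -341.1, 210.5]
eef_rot: [-3.141, -0.001, 1.136]
contact_force: [1.4, -0.3, -0.2]
grip_width: 93.8
grip_force: 0.0
```

```bash
python3 - <<'E'
from h import *
print(rel(585.5,-344.8,55.5), env.sense()['time_s'])
E
```

```text
(array([ 587.8, -341.1,  210.5]), array([-3.141e+00, -1.000e-03,  1.136e+00]), 'tool delta', array([ -4.5,  -0.4, 155. ])) 24.0
```

Emit:
{"api": "servo_tool", "payload": {"series": [-0.0045, 0, 0.03, 0, 0, 0, 0, 0, 0, 0.035, 0, 0, 0, 0, 0, 0, 0.035, 0, 0, 0, 0, 0, 0, 0.035, 0, 0, 0, 0, 0, 0, 0.02, 0, 0, 0, 0, 0, 0, 0, 0, 0, 0, 0, 0, 0, 0, 0, 0, 0, 0.3, 0, 0, 0, 0, 0, 0, 0.4]}}

```text
time_s: 24.8
tool_pos: [586.8, -346.7, 58.1]
eef_rot: [3.138, 0.001, 1.136]
contact_force: [-0.4, -0.8, 0.4]
grip_width: 81.4
grip_force: 0.0
```

Emit:
{"api": "servo_tool", "payload": {"series": [0, 0, 0, 0, 0, 0, 1, 0, 0, 0, 0, 0, 0, 1, 0, 0, 0, 0, 0, 0, 1, 0, 0, 0, 0, 0, 0, 1, 0, 0, 0, 0, 0, 0, 1]}}

```text
time_s: 25.3
tool_pos: [585.5, -346.8, 56.9]
eef_rot: [3.141, 0.0, 1.135]
contact_force: [-1.8, 1.9, 4.5]
grip_width: 58.7
grip_force: 24.9
```

Emit:
{"api": "servo_tool", "payload": {"series": [0, 0, -0.01, 0, 0, 0, 1, 0, 0, -0.02, 0, 0, 0, 1, 0, 0, -0.03, 0, 0, 0, 1, 0, 0, -0.03, 0, 0, 0, 1, 0, 0, -0.03, 0, 0, 0, 1, 0, 0, -0.03, 0, 0, 0, 1, 0, 0, -0.015, 0, 0, 0, 1, 0, 0, 0, 0, 0, 0, 1], "grip_force": 30}}

```text
time_s: 26.1
tool_pos: [586.4, -347.4, 223.2]
eef_rot: [3.137, 0.001, 1.135]
contact_force: [0.2, -0.5, -5.2]
grip_width: 58.6
grip_force: 29.9
```

```bash
python3 - <<'E'
from h import *
print(rel(460,-28,165), env.sense()['time_s'])
E
```

```text
(array([ 586.4, -347.4,  223.2]), array([3.137e+00, 1.000e-03, 1.135e+00]), 'tool delta', array([ 236.2, -249.7,   57. ])) 26.1
```

Emit:
{"api": "servo_tool", "payload": {"series": [0.012, -0.013, 0, 0, 0, 0, 1, 0.026, -0.028, 0, 0, 0, 0, 1, 0.026, -0.028, 0, 0, 0, 0, 1, 0.026, -0.028, 0, 0, 0, 0, 1, 0.026, -0.028, 0, 0, 0, 0, 1, 0.026, -0.028, 0, 0, 0, 0, 1, 0.026, -0.028, 0, 0, 0, 0, 1, 0.026, -0.026, 0, 0, 0, 0, 1]}}

```text
time_s: 26.9
tool_pos: [477.4, -81.6, 219.1]
eef_rot: [-3.138, 0.0, 1.134]
contact_force: [0.7, 0.5, -4.1]
grip_width: 58.6
grip_force: 29.9
```

Emit:
{"api": "servo_tool", "payload": {"series": [0.024, -0.024, 0, 0, 0, 0, 1, 0.013, -0.014, 0.01, 0, 0, 0, 1, 0.005, -0.005, 0.02, 0, 0, 0, 1, 0, 0, 0.02, 0, 0, 0, 1, 0, 0, 0.01, 0, 0, 0, 1, 0, 0, 0, 0, 0, 0, 1, 0, 0, 0, 0, 0, 0, 1, 0, 0, 0, 0, 0, 0, 1]}}

```text
time_s: 27.7
tool_pos: [459.2, -27.6, 161.6]
eef_rot: [3.14, -0.0, 1.134]
contact_force: [1.3, -0.1, -4.6]
grip_width: 58.6
grip_force: 29.9
```

Emit:
{"api": "servo_tool", "payload": {"series": [0, 0, 0, 0, 0, 0, 1, 0, 0, 0, 0, 0, 0, 1, 0, 0, 0, 0, 0, 0, 1, 0, 0, 0, 0, 0, 0, 1, 0, 0, 0, 0, 0, 0, 1, 0, 0, 0, 0, 0, 0, 1, 0, 0, 0, 0, 0, 0, 1, 0, 0, 0, 0, 0, 0, 1]}}

```text
time_s: 28.5
tool_pos: [458.4, -27.1, 160.9]
eef_rot: [-3.142, -0.0, 1.135]
contact_force: [0.4, 0.5, -3.8]
grip_width: 58.8
grip_force: 29.9
```

```bash
python3 - <<'E'
from h import *
print(rel(460,-28,165), env.sense()['time_s'],env.sense()['qd'].round(3),env.sense()['contact_force'])
E
```

```text
(array([458.4, -27.1, 160.9]), array([-3.142, -0.   ,  1.135]), 'tool delta', array([-0.1,  1.8, -4.1])) 28.5 [ 0.     0.    -0.001 -0.001 -0.     0.002] [ 0.385834    0.53237449 -3.81510788]
```

```bash
python3 -c "
from h import *
print(env.finish_job())"
```

```text
the job is handed in; nothing more can be done
None
```

I handed the job in at 28.5 s: the lighter jar (about 1.6 N) stands upright and released in the crate's middle empty cell, and the heavier one (about 4.1 N) is held upright and still over the panel centre, its underside about 105 mm above the table; the judge returned no verdict.

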